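# Clamp a printing block on an engraving stand to the set force

## Robot

A 6-joint arm with a two-finger parallel gripper is mounted at the origin on the work surface. World frame = base frame: x ahead of the robot, y to its left, z up, the work surface at z = 0. Lengths are in m, angles in rad, forces in N, time in s.
With the tool pointing down it reaches from about 0.325 to 0.875 m from the base axis. Payload 4.4 kg.
Tool frame: the origin (TCP) lies between the finger pads; the fingertips stand 19 mm ahead of it and the grasp point (between the pads) is the TCP (nose_length is the distance from the TCP to the fingertips, in m); z points along the fingers, y is the line along which they close (so a half turn about z gives the same grasp; the last joint's range is limited). The gripper opens to 85 mm and grips with 20 to 120 N. Pads are 22 mm wide; open, the fingers measure 114 mm over their backs; the gripper's body (76 mm by 85 mm) begins 54 mm behind the grasp point. The pads swing forward as they close: fully open they stand 13 mm farther back than shut.
Start: joints at [1.085, 0.207, 1.542, -0, 1.393, -0.15], TCP at [0.189, 0.543, 0.25] pointing down, gripper open.
Joint ranges: [-2.73, 2.73], [-0.86, 2.22], [0.23, 2.46], [-1.11, 4.25], [0.08, 2.63], [-2.82, 2.82]. Speed limits (rad/s): [2.79, 2.79, 3.14, 3.14, 3.14, 3.14].

## Interface

Orientations are given as a unit quaternion [w, x, y, z].
In Python, from plant import sense, get_image, hand_in, nose_length gives the robot as it stands.
- The arm moves only by the shell command python3 -m crank 'ROWS' [OPENING] [FORCE]. ROWS is JSON, one flat list of numbers, 6 for each row, row after row: the shift along the tool's x, y, z each as a share of 500 mm, from -1 to 1, then the turn, a rotation vector about the tool's x, y, z each as a share of 90 degrees, from -1 to 1. In form: [x, y, z, rx, ry, rz, x, y, z, rx, ry, rz, ...]. A call has 1 to 12 rows; each row is the pose to reach, as a shift and turn from the pose commanded when the call began, along the tool's axes at that moment; what a row does not reach only later rows make up. A row lasts 1/12 s, in which the tool goes at most 41.7 mm and 7.16 degrees, less where a joint would pass 70% of its speed; a pose out of reach is approached as far as the arm can. A call with a number of a shift or a turn outside -1 to 1 is refused whole. A call with a gripper value outside its range is refused whole. OPENING is the closure in counts, from 0 (fully open) to 255 (shut), set as the call begins (- or left out, the last holds). The fingers move at their own pace and stop on an object; FORCE is the grip in N (left out, the last holds). Time passes only in rows, so rows that repeat a pose let the fingers close. It gives the time, the measured TCP pose, the force, the opening and the grip force at its end, in the units of the state.
- sense(): the state, without advancing time (a new reading comes with each control period).
- get_image(name): name is "scene" or "side" or "wrist"; returns a dict with "image" (400x640x3 uint8, blue, green, red), "fx", "fy", "cx", "cy" (pixels), "R" (3x3) and "t" (3): a world point X has camera coordinates R X + t; the wrist camera has in their place "mount" (4x4, takes a point from camera to tool coordinates, whose origin is the TCP and whose axes are the flange's). Camera axes: x right, y down, z forward; pixel columns grow to the right and rows downward; lengths in m; the calibration is good to about 2 mm. A picture is of the moment at which its call begins: read the wrist's pose just before it. There is no depth.
- hand_in(): hands the job in; it is judged then, once.
The state is a dict: "t": time; "joints": joint angles; "qvel": joint speeds; "joint_torque": joint torques, N m; "tcp_pos": TCP position; "eef_rot": TCP orientation; "ft_force": force on the tool from outside, world axes, zero at the start; "wrist_torque": the same for the moment, N m; "finger_gap": finger opening in m; "gripper_force": force on a finger pad.
Only numpy, scipy, OpenCV 4.12 (cv2) and the standard library are available. Lean on these libraries where they do the work, as an engineer would, in place of code of your own. Each camera call takes 0.05 s, during which the arm holds its last target. There are 200 camera calls.

## Task

The wooden printing block lies loose on the sloped engraving stand, under the pad of the stand's screw clamp. Turn the clamp's knob to tighten it on the block until the little sprung tab pops out of the side of the drum, then stop before it is over-tightened, and let go. Nobody remembers which way this screw tightens, so try it; leave the block where it lies and the flask, the jar and the gouge alone.

Things in the scene. Friction and masses are not known exactly. Their poses are not given: they have to be found in the camera images.
- stand: Fixed engraving stand of brown wood, 200 x 215 mm, its bed sloping 30 degrees: low edge at the stand's -x, high edge at +x. Origin: middle of its underside, on the table; z up. The screw's axis points along (-0.5, 0, 0.866) in this frame, through the middle of the bed's upper face at (0, 0, 78) mm. Grey C-frame clamp: post at +y, 74 to 98 mm from the axis, and an arm to the drum.
- block: Loose flat printing block of light wood, 142 x 110 x 20 mm, 0.22 kg, lying on the bed against a 10 mm ledge at the bed's low edge, under the clamp's pad. Origin: middle of its underside; z is normal to its face.
- knob_grip (a point): Point to grip the knob, on the screw's axis, 137 mm above the bed along it. Round black fluted knob, 40 mm diameter, 30 mm long, 118 to 148 mm above the bed along the tilted axis, topmost on the clamp; under it the drum, 48 mm diameter, 72 to 114 mm above the bed. Frame: z along the axis, up and out of the knob. The knob keeps its height as it turns.
- knob (a joint): Turn of the knob in rad, positive anticlockwise seen looking down on it; firm stop at 0, starts at 0.3 to 2.0. The screw moves the pad 1.9 mm per rad (12 mm a turn); which way tightens is not known. Turning takes about 0.2 Nm when the pad is free, about 0.3 Nm at the set force; the screw stays where it is left.
- tab (a joint): Travel in m of the sprung brass tab, 18 mm wide and 6 mm thick, in a slot in the side of the drum that faces the stand's -y: about 0 while it is in, 18 mm when it has popped out. It pops out at the set force. It goes down in its slot with the screw.
- tab_tip (a point): Outer end of the tab, 25 mm from the screw's axis when in (1 mm proud of the drum), 43 mm when out, 82 to 94 mm above the bed along the axis.
- flask: Bystander: upright blue flask, 72 mm diameter, 210 mm tall, on the table on the stand's +y side. Origin: middle of its underside.
- ink_jar: Bystander: amber jar, 56 mm diameter, 60 mm tall, on the table on the stand's -y side. Origin: middle of its underside.
- gouge: Bystander: gouge with a dark wooden handle, 170 mm long, lying on the table on the stand's +y side, nearer the robot than the flask. Origin: below its middle, on the table.
- pad_face (a point): Middle of the underside of the round steel pad (32 mm diameter) at the foot of the screw, on its axis; it starts about 1.5 to 5 mm clear of the block and moves along the axis, down as the clamp tightens. Frame: z along the axis, up.
- pad (a joint): How far, in m, the sprung pad is pushed back into the screw: 0 until it bears on the block, then it grows as the clamp is tightened further (force 24 N + 12 N per mm). At about 3 mm the tab pops out (the set force); above 5.5 mm the clamp is over-tightened.
There are look-alikes about, which are no part of the job. Of the things like the block, leave any that is purple or red; of the rest the larger one is meant.

How it is judged:
On the way, in this order (a step that is already met when the one before it is completed fails the run):
1. the sprung pad begins to be pushed back: it bears on the block (value of joint pad above 0.0007 m and value of joint tab below 0.004 m), for 0.1 s.
2. the tab has popped out (value of joint tab above 0.01 m), for 0.1 s.
At the end, for the whole second after the job is handed in: The tab stands out by more than 10 mm, the sprung pad is pushed back 2 to 5.5 mm (the block is still clamped, not over-tightened), the block is at rest within 10 mm of where it lay, on the bed, and the robot has let go (value of joint tab above 0.01 m and value of joint pad between 0.002 and 0.0055 m and distance of block from where it was at the start of the episode below 0.01 m and linear speed of block below 0.01 m/s and z of block in the frame of stand above 0.07 m); the robot touches nothing.
It fails at once if the clamp is over-tightened (sprung pad pushed back more than 5.5 mm) (value of joint pad above 0.0055 m).
It fails at once if the block is shifted by more than 15 mm (distance of block from where it was at the start of the episode above 0.015 m).
It fails at once if the flask, the jar or the gouge is moved by more than 20 mm (distance of any of flask, ink_jar, gouge from where it was at the start of the episode above 0.02 m).
It also fails if it takes over 72 s, if anything falls off the work surface, if the arm or the gripper's body presses on something with over 40 N, if the wrist force passes 120 N, or if a joint passes its speed limit or range.

## Working session

There is one attempt and no reset: what is moved stays moved. The work goes in short steps, Python scripts to look and compute and a shell command to move; the robot and the scene stay as the last step left them, time stands still between calls to the robot, and variables do not carry over. Pictures are saved under pics/ and viewed, at most 10 in all, crops included, and the job is handed in when it is done.

```bash
ls; mkdir -p pics
cat > h.py <<'E'
import numpy as np, cv2
from plant import sense,get_image
def save(n,f):
    d=get_image(n); cv2.imwrite('pics/'+f,d['image']); np.savez('pics/'+f+'.npz',**d); return d
E
python3 - <<'E'
from h import *
for n in('scene','side'):
    d=save(n,n+'0.png'); print(n,d['fx'],d['cx'],d['cy'],d['R'],d['t'])
s=sense();print(s)
E
```

```text
pics
scene 384.7428552484927 317.5574597130974 200.78703756893935 [[-0.80882767  0.58766715  0.02109791]
 [ 0.30462115  0.44941034 -0.83978349]
 [-0.50299478 -0.67281325 -0.54251136]] [ 0.4291731  -0.06531759  1.32602754]
side 372.58642184704996 318.02895201060073 200.260299411615 [[ 0.99387751 -0.10924243 -0.0165405 ]
 [-0.07458679 -0.55293041 -0.82988239]
 [ 0.08151262  0.82603514 -0.55769314]] [-0.55458673  0.19051663  0.9336032 ]
{'t': 0.1, 'joints': array([ 1.08452412e+00,  2.07358777e-01,  1.54281280e+00,  3.19196385e-05,
        1.39349775e+00, -1.50494648e-01]), 'qvel': array([ 1.51496372e-04, -9.78897197e-05, -3.95272944e-03,  1.72254965e-03,
        1.72903551e-03, -3.49530273e-04]), 'joint_torque': array([ 3.08355538e-04, -3.84090292e+01, -2.92551309e+01, -1.02881074e-04,
        4.85081604e-03, -1.36225657e-05]), 'tcp_pos': array([0.18916023, 0.54231578, 0.2492274 ]), 'eef_rot': array([-3.39949281e-04,  1.67103886e-01,  9.85938747e-01, -9.81235153e-04]), 'ft_force': array([-1.06521196, -0.52566114, -0.32615279]), 'wrist_torque': array([-0.00048509,  0.04261467,  0.03324552]), 'gripper_force': 0.0, 'finger_gap': 0.0853554385489679}
```

View pics/scene0.png

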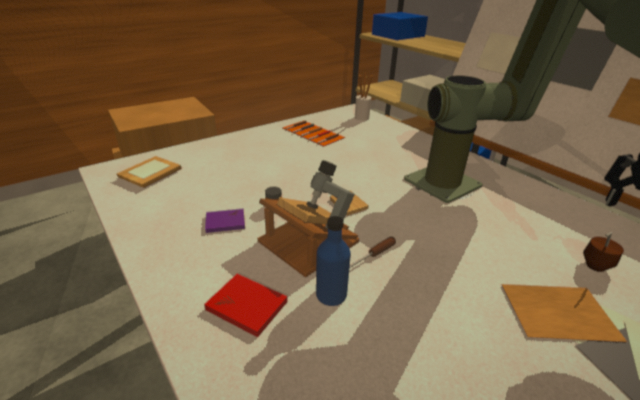

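View pics/side0.png

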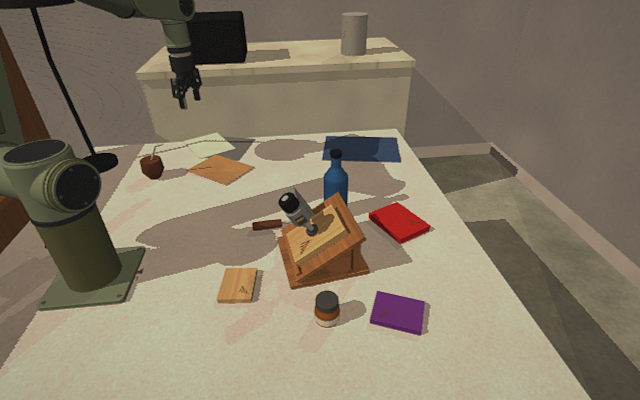

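The scene view shows the knob at about (327,168), the drum at (318,185), the flask at (332,265), the gouge at (380,246) and the jar at (273,192). The side view shows the knob at (289,201), the pad at (312,230) and the jar at (327,309).

Candidates for the block, by side-view pixel:
- light block on the stand at (320,235): larger and under the clamp, so this is the one
- small light block on the table at (238,285): no
- purple block at (398,312): no
- red block at (399,222): no

Next is a close crop to check the choice.

Run:
```python
import cv2,numpy as np
a=cv2.imread('pics/scene0.png')[150:280,245:375]; b=cv2.imread('pics/side0.png')[175:305,260:390]
f=lambda i:cv2.resize(i,(400,400),interpolation=cv2.INTER_CUBIC)
a,b=[np.clip(f(i).astype(float)*1.5,0,255).astype('uint8') for i in(a,b)]
cv2.imwrite('pics/c1.png',np.hstack([a,b]))
```

```text
(no output)
```

View pics/c1.png

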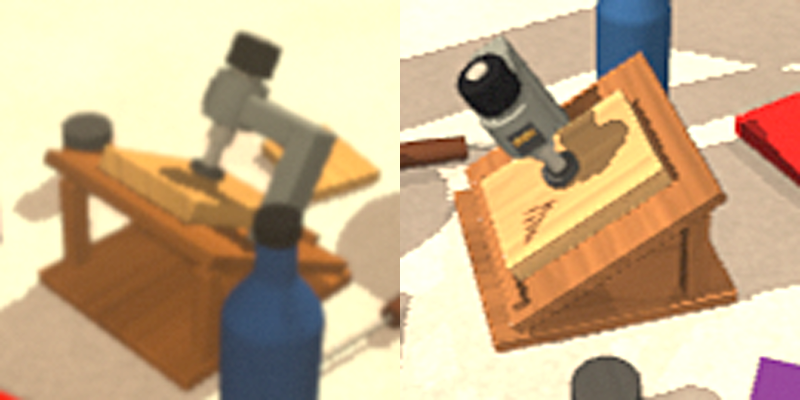

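```bash
cat > fit.py <<'E'
from h import *
from scipy.optimize import least_squares
D={n:np.load(f'pics/{n}0.png.npz') for n in('scene','side')}
def proj(n,X):
    d=D[n];c=d['R']@X+d['t'];return np.array([d['fx']*c[0]/c[2]+d['cx'],d['fy']*c[1]/c[2]+d['cy']])
ax=np.array([-.5,0,.866025]);P=lambda h:np.array([0,0,.078])+h*ax
obs=[('side',(-.1,-.1075,0),(291.5,288.8)),('side',(.1,-.1075,0),(369.8,271.5)),
('scene',(.1,-.1075,0),(258.7,239.4)),('scene',(.1,.1075,0),(306.7,276.1)),
('scene',P(.133),(327.2,168.2)),('side',P(.133),(289.2,202.6)),('side',P(.148),(285.4,198.7))]
def T(p,X):
    c,s=np.cos(p[2]),np.sin(p[2]);return np.array([p[0]+c*X[0]-s*X[1],p[1]+s*X[0]+c*X[1],X[2]])
E
cat > f1.py <<'E'
from fit import *
r=least_squares(lambda p:np.concatenate([proj(n,T(p,np.array(X)))-u for n,X,u in obs]),[.55,0,0],loss='soft_l1')
p=r.x;print(p,np.round(r.fun.reshape(-1,2),1))
print('knob grip',T(p,P(.137)),'top',T(p,P(.148)))
c,s=np.cos(p[2]),np.sin(p[2]);print('axis',-.5*c,-.5*s,.866)
# bystanders on table: jar top side (327,298) z .06 ; flask scene base
def ray(n,u,z):
    d=D[n];v=d['R'].T@np.array([(u[0]-d['cx'])/d['fx'],(u[1]-d['cy'])/d['fy'],1]);o=-d['R'].T@d['t'];return o+v*(z-o[2])/v[2]
print('jar',ray('side',(327,298),.06),'flask top',ray('side',(336.5,154),.21),ray('scene',(335,224),.21))
E
python3 f1.py
```

```text
[ 0.55800207 -0.00096516  0.20477395] [[ 0.   7.8]
 [ 0.4  4.8]
 [-3.7 -0.8]
 [ 6.5  1.3]
 [ 0.6 -0.3]
 [-0.1 -1.7]
 [ 0.1 -1.9]]
knob grip [ 0.49093325 -0.01489435  0.19664543] top [ 0.48554816 -0.01601276  0.2061717 ]
axis -0.48955348776595875 -0.10167291977800803 0.866
jar [ 0.55678059 -0.19339672  0.06      ] flask top [0.63061334 0.17088869 0.21      ] [0.64189165 0.20364951 0.21      ]
```

```bash
cat > f2.py <<'E'
from fit import *
def X(p,X,i):
    X=np.array(X,float)
    if i<4: X[0]=np.sign(X[0])*p[3]+p[5];X[1]=np.sign(X[1])*p[4]
    return T(p,X)
r=least_squares(lambda p:np.concatenate([proj(n,X(p,x,i))-u for i,(n,x,u) in enumerate(obs)]),[.55,0,0,.1,.1,0])
p=r.x;print(p,np.round(r.fun.reshape(-1,2),1)); print('grip',T(p,P(.137)))
E
python3 f2.py
```

```text
[ 0.557848   -0.00198318  0.19537859  0.09869373  0.09053899  0.00544637] [[ 0.5  2. ]
 [-1.1  0.4]
 [-0.9  2.1]
 [-0.5 -1.5]
 [ 0.6 -0.3]
 [-0.2 -1.6]
 [ 0.  -1.9]]
grip [ 0.49065126 -0.01528163  0.19664543]
```

```bash
cat > go.py <<'E'
from h import *
from scipy.spatial.transform import Rotation as Ro
def cur():
    s=sense();q=s['eef_rot'];return s,Ro.from_quat([q[1],q[2],q[3],q[0]])
yaw=.2; A=np.array([-.5*np.cos(yaw),-.5*np.sin(yaw),.866]);A/=np.linalg.norm(A)
G=np.array([.491,-.015,.197])
def align(R):  # minimal rotation to put tool z on -A
    z=R.as_matrix()[:,2];c=np.cross(z,-A);n=np.linalg.norm(c)
    return Ro.from_rotvec(c/max(n,1e-9)*np.arctan2(n,z@-A))*R
def row(tp,Rt):
    s,R=cur();d=R.inv().apply(tp-s['tcp_pos'])/.5;v=(R.inv()*Rt).as_rotvec()/(np.pi/2)
    print('row',np.round(np.r_[d,v],3),'j',np.round(s['joints'],2),'t',s['t'])
E
python3 - <<'E'
from go import *
s,R=cur();row(G+.1*A,align(Ro.from_euler('z',-1.085)*R));print(R.as_matrix())
E
```

```text
row [-0.851 -0.905 -0.067 -0.31  -0.165  0.674] j [ 1.08  0.21  1.54  0.    1.39 -0.15] t 0.1
[[-9.44152351e-01  3.29507725e-01 -9.98274750e-04]
 [ 3.29509059e-01  9.44150657e-01 -1.82126182e-03]
 [ 3.42401921e-04 -2.04848921e-03 -9.99997843e-01]]
```

```bash
python3 -m crank '[-0.851,-0.905,-0.067,-0.31,-0.165,0.674,-0.851,-0.905,-0.067,-0.31,-0.165,0.674,-0.851,-0.905,-0.067,-0.31,-0.165,0.674,-0.851,-0.905,-0.067,-0.31,-0.165,0.674,-0.851,-0.905,-0.067,-0.31,-0.165,0.674,-0.851,-0.905,-0.067,-0.31,-0.165,0.674,-0.851,-0.905,-0.067,-0.31,-0.165,0.674,-0.851,-0.905,-0.067,-0.31,-0.165,0.674,-0.851,-0.905,-0.067,-0.31,-0.165,0.674,-0.851,-0.905,-0.067,-0.31,-0.165,0.674,-0.851,-0.905,-0.067,-0.31,-0.165,0.674,-0.851,-0.905,-0.067,-0.31,-0.165,0.674]' 0 40
python3 - <<'E'
from go import *
s,R=cur();row(G+.1*A,align(R))
E
```

```text
t: 1.1
tcp_pos: [0.3899, 0.0906, 0.2766]
eef_rot: [0.159, 0.629, 0.732, 0.206]
ft_force: [0.7, 1.3, -0.3]
finger_gap: 0.0852
gripper_force: 0.0
row [-0.244  0.068  0.016  0.002 -0.002 -0.   ] j [-0.11 -0.6   2.23  0.18  1.01 -0.32] t 1.1
```

```bash
python3 -m crank '[-0.244,0.068,0.016,0,0,0.08,-0.244,0.068,0.016,0,0,0.16,-0.244,0.068,0.016,0,0,0.24,-0.244,0.068,0.016,0,0,0.32,-0.244,0.068,0.016,0,0,0.4,-0.244,0.068,0.016,0,0,0.48,-0.244,0.068,0.016,0,0,0.55,-0.244,0.068,0.016,0,0,0.63,-0.244,0.068,0.016,0,0,0.71,-0.244,0.068,0.016,0,0,0.79,-0.244,0.068,0.016,0,0,0.87,-0.244,0.068,0.016,0,0,0.95]'
python3 -m crank '[0,0,0,0,0,0.08,0,0,0,0,0,0.16,0,0,0,0,0,0.24,0,0,0,0,0,0.32,0,0,0,0,0,0.4,0,0,0,0,0,0.48,0,0,0,0,0,0.55,0,0,0,0,0,0.63,0,0,0,0,0,0.71,0,0,0,0,0,0.76,0,0,0,0,0,0.76,0,0,0,0,0,0.76]'
python3 - <<'E'
from go import *
s,R=cur();row(G+.1*A,align(R))
d=save('wrist','w1.png');m=d['mount'];print(np.round(m,3))
for h in(.148,.118,.114,.072):
    X=G+(h-.137)*A; c=np.linalg.inv(m)@np.r_[R.inv().apply(X-s['tcp_pos']),1]
    print(h,d['fx']*c[0]/c[2]+d['cx'],d['fy']*c[1]/c[2]+d['cy'])
save('side','s1.png')
E
```

```text
t: 2.1
tcp_pos: [0.4423, -0.0237, 0.283]
eef_rot: [-0.024, 0.96, 0.109, 0.258]
ft_force: [-0.2, -0.2, 1.4]
finger_gap: 0.0855
gripper_force: 0.0
t: 3.1
tcp_pos: [0.4424, -0.0237, 0.2832]
eef_rot: [-0.164, 0.857, -0.446, 0.201]
ft_force: [0.7, 0.0, -0.1]
finger_gap: 0.0852
gripper_force: 0.0
row [ 0.002  0.002 -0.001 -0.001  0.001  0.   ] j [-0.47 -0.44  2.14  0.37  1.06  1.94] t 3.1
[[-0.001 -0.947 -0.321  0.082]
 [ 1.    -0.001  0.    -0.001]
 [-0.    -0.321  0.947 -0.123]
 [ 0.     0.     0.     1.   ]]
0.148 320.4553634846827 206.78867820690803
0.118 320.2262509998267 194.35837499143892
0.114 320.1995038060376 192.90722871640946
0.072 319.9596387120441 179.89355182743364
```

View pics/w1.png

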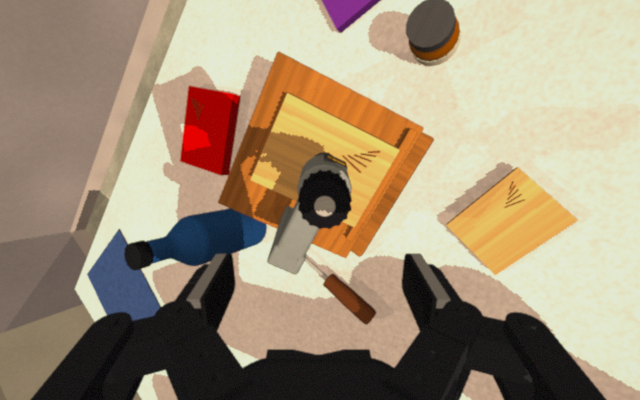

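The wrist view shows the knob top centred at (324,206), against a predicted (320.5,207), so I'm about 2 mm off along tool y. The jar at (433,30) and flask at (195,240) are clear of the fingers. I'll check the yaw against the bed edges: -y edge (278,52)→(433,137), high edge (278,52)→(219,203).

Run:
```python
from go import *
s,R=cur();d=np.load('pics/w1.png.npz');m=d['mount'];Mi=m[:3,:3].T
print(d['fx'])
def pr(X):
    c=np.linalg.inv(m)@np.r_[R.inv().apply(X-s['tcp_pos']),1];return np.array([d['fx']*c[0]/c[2]+d['cx'],d['fy']*c[1]/c[2]+d['cy']])
B=G-.137*A
# fit yaw & grip from bed edges directions: predicted edges for several yaws
for yaw in(.16,.18,.2,.22,.24):
    xs=np.array([.866*np.cos(yaw),.866*np.sin(yaw),.5]);ys=np.array([-np.sin(yaw),np.cos(yaw),0])
    hc=B+.1*xs-.09*ys; lc=B-.1*xs-.09*ys; hp=B+.1*xs+.09*ys
    a=pr(lc)-pr(hc);b=pr(hp)-pr(hc)
    print(yaw,np.degrees(np.arctan2(a[1],a[0])),np.degrees(np.arctan2(b[1],b[0])),pr(hc),pr(lc),pr(hp))
print('obs',np.degrees(np.arctan2(85,155)),np.degrees(np.arctan2(151,-59)))
row(G+R.apply([0,.0019,0]),align(R))
```

```text
295.25984078139817
0.16 27.117197999000783 110.98044709801596 [273.14527462  53.98700817] [427.88529746 133.23009724] [219.79651173 193.10717342]
0.18 26.058542193996928 110.04792479226026 [271.37195329  54.99594878] [427.28622002 131.23771832] [220.29329263 194.96901678]
0.2 25.000139019761146 109.12012207336304 [269.62218433  56.04070545] [426.64508465 129.26215021] [220.81706326 196.82156651]
0.22 23.942063679309623 108.19684989376078 [267.89638581  57.12049684] [425.96232071 127.30455482] [221.36773765 198.66441154]
0.24 22.88439438293079 107.27791916661225 [266.19495626  58.234543  ] [425.23838975 125.36607734] [221.94522861 200.49713998]
obs 28.739795291688043 111.34200300123732
row [ 0.002  0.006  0.199 -0.001  0.001  0.   ] j [-0.47 -0.44  2.14  0.37  1.06  1.94] t 3.2
```

```bash
sed -i 's/^yaw=.2/yaw=.15/' go.py
python3 - <<'E'
from go import *
s,R=cur();G2=G+R.apply([0,.0024,0]);print(G2); A1=align(R)
row(G2,A1*Ro.from_euler('z',.5));row(G2+.08*A,A1*Ro.from_euler('z',.5))
E
```

```text
[ 0.48932424 -0.01631608  0.19589557]
row [ 0.002  0.007  0.199 -0.004  0.017  0.318] j [-0.47 -0.44  2.14  0.37  1.06  1.94] t 3.2
row [-0.002  0.005  0.039 -0.004  0.017  0.318] j [-0.47 -0.44  2.14  0.37  1.06  1.94] t 3.2
```

```bash
sed -i 's/^G=.*/G=np.array([.4893,-.0163,.1959])/' go.py
python3 -m crank '[0,0.005,0.02,0,0.01,0.08,-0.002,0.005,0.039,-0.004,0.017,0.16,-0.002,0.005,0.039,-0.004,0.017,0.24,-0.002,0.005,0.039,-0.004,0.017,0.318,0,0.006,0.07,-0.004,0.017,0.318,0,0.006,0.1,-0.004,0.017,0.318,0,0.006,0.13,-0.004,0.017,0.318,0.001,0.006,0.16,-0.004,0.017,0.318,0.001,0.007,0.18,-0.004,0.017,0.318,0.002,0.007,0.199,-0.004,0.017,0.318,0.002,0.007,0.199,-0.004,0.017,0.318,0.002,0.007,0.199,-0.004,0.017,0.318]'
python3 - <<'E'
from go import *
s,R=cur();row(G,align(R))
d=save('wrist','w2.png');e=save('side','s2.png');m=d['mount']
for h in(.148,.118):
    c=np.linalg.inv(m)@np.r_[R.inv().apply(G+(h-.137)*A-s['tcp_pos']),1];print(d['fx']*c[0]/c[2]+d['cx'],d['fy']*c[1]/c[2]+d['cy'])
b=cv2.resize(e['image'][160:290,225:355],(400,400),interpolation=cv2.INTER_CUBIC)
cv2.imwrite('pics/c2.png',np.hstack([d['image'][:,120:520],b]))
E
```

```text
t: 4.2
tcp_pos: [0.4893, -0.0163, 0.1956]
eef_rot: [-0.2, 0.717, -0.647, 0.164]
ft_force: [0.4, 0.0, 1.2]
finger_gap: 0.0854
gripper_force: 0.0
row [-0.    -0.    -0.001  0.001  0.     0.   ] j [-0.36 -0.21  2.16  0.37  0.76  2.46] t 4.2
318.48222809549037 287.3772018584482
318.32553943990877 253.49588155856546
```

View pics/c2.png

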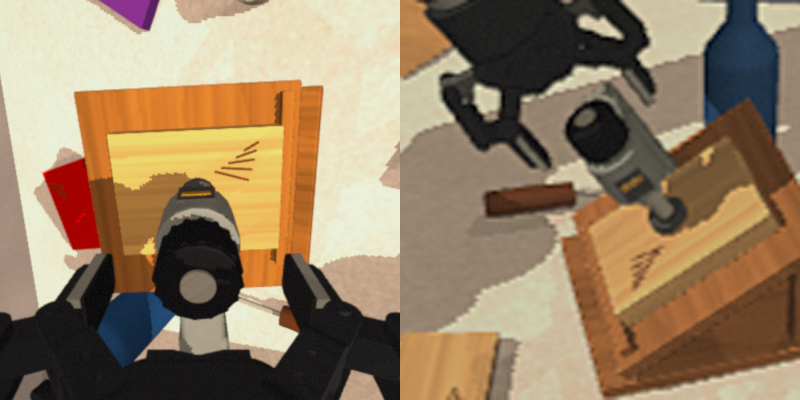

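The knob top is at (317,287), as predicted, and sits centred between the pads. The brass tab is in, at (315,194) in the wrist view. I'll grip now.

```bash
python3 -m crank '[0,0,0,0,0,0,0,0,0,0,0,0,0,0,0,0,0,0,0,0,0,0,0,0,0,0,0,0,0,0,0,0,0,0,0,0,0,0,0,0,0,0,0,0,0,0,0,0,0,0,0,0,0,0,0,0,0,0,0,0,0,0,0,0,0,0,0,0,0,0,0,0]' 255 50
python3 -c "
from go import *
s,R=cur();print(s['ft_force'],s['wrist_torque'])"
```

```text
t: 5.3
tcp_pos: [0.4891, -0.0167, 0.1965]
eef_rot: [-0.2, 0.717, -0.647, 0.164]
ft_force: [-9.1, -1.6, 7.2]
finger_gap: 0.0388
gripper_force: 48.8
[-9.08436455 -1.5989776   7.17294198] [-0.17892767  0.92965894 -0.00964851]
```

```bash
cat > st.py <<'E'
from go import *
import sys
s,R=cur();print('tau_axis',round(s['wrist_torque']@A,3),'F',np.round(s['ft_force'],1),'j6',round(s['joints'][5],3));row(G,align(R))
e=save('side',sys.argv[1]+'s.png');w=save('wrist',sys.argv[1]+'w.png')
b=cv2.resize(e['image'][190:290,255:355],(400,400),interpolation=cv2.INTER_CUBIC)
cv2.imwrite('pics/'+sys.argv[1]+'c.png',np.hstack([w['image'][:,120:520],b]))
# brass pixels in side view near the tab
hsv=cv2.cvtColor(e['image'],cv2.COLOR_BGR2HSV)
E
python3 -m crank '[0,0,0,0,0,-0.04,0,0,0,0,0,-0.08,0,0,0,0,0,-0.12,0,0,0,0,0,-0.16,0,0,0,0,0,-0.2,0,0,0,0,0,-0.24,0,0,0,0,0,-0.28,0,0,0,0,0,-0.32,0,0,0,0,0,-0.36,0,0,0,0,0,-0.4,0,0,0,0,0,-0.44,0,0,0,0,0,-0.44]'
python3 st.py a1
```

```text
t: 6.3
tcp_pos: [0.4877, -0.0174, 0.1957]
eef_rot: [-0.131, 0.895, -0.364, 0.221]
ft_force: [-17.0, -6.0, 10.6]
finger_gap: 0.0389
gripper_force: 49.7
tau_axis 0.169 F [-17.   -6.   10.6] j6 1.767
row [ 0.001 -0.004  0.001  0.003  0.001 -0.   ] j [-0.37 -0.21  2.16  0.36  0.76  1.77] t 6.3
```

View pics/a1c.png

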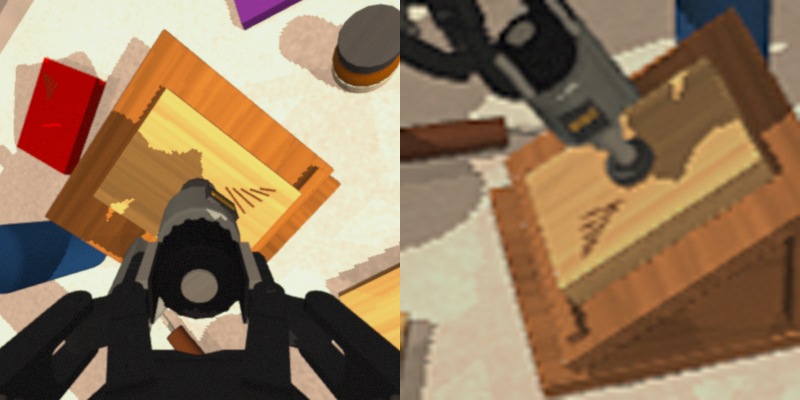

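The knob has turned 40° without slipping, with the grip held and the tab still in at side (277,220). I'll keep turning the same way and measure how the pad and tab move between side views.

```bash
cat > flow.py <<'E'
from go import *
import sys
g=lambda f:cv2.cvtColor(cv2.imread('pics/'+f),cv2.COLOR_BGR2GRAY)
a,b=g(sys.argv[1]),g(sys.argv[2])
# side view: pad near (312,229), tab near (300,219) ; LK
p=np.float32([[311,229],[314,233],[302,219],[300,221],[340,245],[330,215],[306,250]]).reshape(-1,1,2)
q,st,er=cv2.calcOpticalFlowPyrLK(a,b,p,None,winSize=(11,11),maxLevel=1)
print(np.round((q-p).reshape(-1,2),2).tolist())
E
python3 flow.py s2.png a1s.png
python3 -m crank '[0,0,0,0,0,-0.04,0,0,0,0,0,-0.08,0,0,0,0,0,-0.12,0,0,0,0,0,-0.16,0,0,0,0,0,-0.2,0,0,0,0,0,-0.24,0,0,0,0,0,-0.28,0,0,0,0,0,-0.32,0,0,0,0,0,-0.36,0,0,0,0,0,-0.4,0,0,0,0,0,-0.44,0,0,0,0,0,-0.44]'
python3 st.py a2; python3 flow.py s2.png a2s.png
```

```text
[[0.5299999713897705, 0.46000000834465027], [0.17000000178813934, 0.23999999463558197], [0.20999999344348907, 0.30000001192092896], [0.3199999928474426, 0.10000000149011612], [0.009999999776482582, -0.009999999776482582], [-0.1899999976158142, 0.7200000286102295], [-0.0, 0.0]]
t: 7.4
tcp_pos: [0.4871, -0.019, 0.1951]
eef_rot: [-0.046, 0.966, -0.039, 0.252]
ft_force: [-21.7, -14.4, 10.9]
finger_gap: 0.0389
gripper_force: 50.2
tau_axis 0.103 F [-21.7 -14.4  10.9] j6 1.076
row [ 0.004 -0.006  0.001  0.004  0.003 -0.   ] j [-0.37 -0.21  2.17  0.36  0.76  1.08] t 7.4
[[0.6700000166893005, 0.6499999761581421], [0.3700000047683716, 0.23000000417232513], [0.4300000071525574, 0.47999998927116394], [0.6600000262260437, 0.18000000715255737], [0.019999999552965164, -0.0], [-12.300000190734863, 11.460000038146973], [0.019999999552965164, -0.019999999552965164]]
```

The flow shows the pad moving down its axis, so this way tightens. Side load is building slowly, so I'll ease the tool towards where the knob has pulled it while turning.

```bash
python3 -m crank '[-0.001,0.002,0,0,0,-0.04,-0.002,0.004,0,0,0,-0.08,-0.004,0.006,-0.001,0,0,-0.12,-0.004,0.006,-0.001,0,0,-0.16,-0.004,0.006,-0.001,0,0,-0.2,-0.004,0.006,-0.001,0,0,-0.24,-0.004,0.006,-0.001,0,0,-0.28,-0.004,0.006,-0.001,0,0,-0.32,-0.004,0.006,-0.001,0,0,-0.36,-0.004,0.006,-0.001,0,0,-0.4,-0.004,0.006,-0.001,0,0,-0.44,-0.004,0.006,-0.001,0,0,-0.44]'
python3 st.py a3; python3 flow.py s2.png a3s.png
```

```text
t: 8.5
tcp_pos: [0.4873, -0.0211, 0.1952]
eef_rot: [0.042, 0.922, 0.289, 0.255]
ft_force: [-4.1, -6.8, 1.2]
finger_gap: 0.0389
gripper_force: 51.6
tau_axis 0.25 F [-4.1 -6.8  1.2] j6 0.371
row [ 0.009 -0.006  0.002  0.002  0.002 -0.   ] j [-0.38 -0.21  2.17  0.37  0.76  0.37] t 8.5
[[0.8799999952316284, 0.8100000023841858], [0.550000011920929, 0.36000001430511475], [0.5400000214576721, 0.6299999952316284], [0.9100000262260437, 0.23999999463558197], [0.019999999552965164, -0.0], [-12.229999542236328, 11.489999771118164], [-0.009999999776482582, -0.009999999776482582]]
```

View pics/a3c.png

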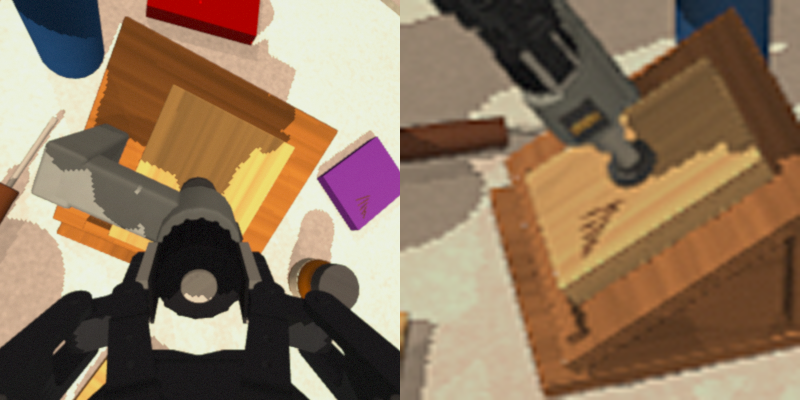

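The tab is still in, at side (300,220), and the side load is down to about 8 N. From here I'll take smaller steps and watch for the tab.

```bash
cat > tab.py <<'E'
import sys
from go import *
a=cv2.imread('pics/a3s.png').astype(int)[205:240,283:312];b=cv2.imread('pics/'+sys.argv[1]+'s.png').astype(int)[205:240,283:312]
m=np.abs(a-b).max(2)>45;print('changed px',m.sum(),np.argwhere(m).mean(0)[::-1]+[283,205] if m.any() else '')
E
python3 -m crank '[0,0,0,0,0,-0.04,0,0,0,0,0,-0.08,0,0,0,0,0,-0.12,0,0,0,0,0,-0.16,0,0,0,0,0,-0.2,0,0,0,0,0,-0.24,0,0,0,0,0,-0.24]'
python3 st.py a4; python3 flow.py s2.png a4s.png; python3 tab.py a4
```

```text
t: 9.18
tcp_pos: [0.4879, -0.0219, 0.1956]
eef_rot: [0.09, 0.851, 0.456, 0.243]
ft_force: [0.1, -10.0, -1.6]
finger_gap: 0.039
gripper_force: 51.3
tau_axis 0.153 F [  0.1 -10.   -1.6] j6 -0.006
row [ 0.011 -0.004  0.002  0.003  0.003  0.   ] j [-0.38 -0.21  2.17  0.37  0.75 -0.01] t 9.1833
[[0.9100000262260437, 0.8700000047683716], [0.5899999737739563, 0.4300000071525574], [0.7200000286102295, 0.7699999809265137], [1.2999999523162842, 0.23000000417232513], [0.019999999552965164, -0.0], [-17.760000228881836, 13.739999771118164], [-0.019999999552965164, 0.0]]
changed px 47 [293.44680851 208.89361702]
```

```bash
sed -i 's/205:240,283:312/216:238,294:310/g; s/\[283,205\]/[294,216]/' tab.py
python3 tab.py a4
python3 -m crank '[0,0.001,0,0,0,-0.04,0,0.002,0,0,0,-0.08,0,0.002,0,0,0,-0.12,0,0.002,0,0,0,-0.16,0,0.002,0,0,0,-0.2,0,0.002,0,0,0,-0.24,0,0.002,0,0,0,-0.24]'
python3 st.py a5; python3 flow.py s2.png a5s.png; python3 tab.py a5
```

```text
changed px 2 [302.5 221. ]
t: 9.87
tcp_pos: [0.4888, -0.0224, 0.1961]
eef_rot: [0.134, 0.751, 0.608, 0.222]
ft_force: [0.9, -8.7, -2.6]
finger_gap: 0.0386
gripper_force: 51.1
tau_axis 0.108 F [ 0.9 -8.7 -2.6] j6 -0.383
row [ 0.012 -0.002  0.002  0.002  0.003 -0.   ] j [-0.38 -0.21  2.16  0.37  0.75 -0.38] t 9.8667
[[0.8899999856948853, 0.8600000143051147], [0.5899999737739563, 0.41999998688697815], [0.6399999856948853, 1.0399999618530273], [1.2799999713897705, 0.2800000011920929], [0.019999999552965164, -0.009999999776482582], [-0.2800000011920929, 1.7100000381469727], [-0.019999999552965164, 0.009999999776482582]]
changed px 1 [303. 221.]
```

The pad's motion has stopped, so it is on the block, and the tab is still in. I'll carry on in small steps.

```bash
python3 -m crank '[0,0.001,0,0,0,-0.04,0,0.002,0,0,0,-0.08,0,0.002,0,0,0,-0.12,0,0.002,0,0,0,-0.16,0,0.002,0,0,0,-0.2,0,0.002,0,0,0,-0.24,0,0.002,0,0,0,-0.24]'
python3 st.py a6; python3 flow.py s2.png a6s.png; python3 tab.py a6
```

```text
t: 10.55
tcp_pos: [0.4898, -0.0225, 0.1966]
eef_rot: [0.173, 0.624, 0.737, 0.193]
ft_force: [1.2, -7.7, -2.7]
finger_gap: 0.0386
gripper_force: 51.0
tau_axis 0.07 F [ 1.2 -7.7 -2.7] j6 -0.76
row [ 0.012  0.     0.002  0.001  0.004 -0.   ] j [-0.38 -0.21  2.16  0.37  0.76 -0.76] t 10.55
[[0.8999999761581421, 0.8600000143051147], [0.5899999737739563, 0.41999998688697815], [0.8399999737739563, 1.090000033378601], [1.559999942779541, 0.27000001072883606], [0.029999999329447746, -0.029999999329447746], [0.05999999865889549, 1.940000057220459], [-0.03999999910593033, 0.019999999552965164]]
changed px 9 [301.66666667 221.77777778]
```

```bash
python3 -m crank '[0,0,0,0,0,-0.04,0,0,0,0,0,-0.08,0,0,0,0,0,-0.12,0,0,0,0,0,-0.16,0,0,0,0,0,-0.16,0,0,0,0,0,-0.16]'
python3 st.py a7; python3 flow.py s2.png a7s.png; python3 tab.py a7
```

```text
t: 11.15
tcp_pos: [0.4903, -0.0223, 0.197]
eef_rot: [0.196, 0.527, 0.809, 0.171]
ft_force: [4.4, -6.5, -3.8]
finger_gap: 0.0389
gripper_force: 50.7
tau_axis 0.139 F [ 4.4 -6.5 -3.8] j6 -1.009
row [ 0.012  0.002  0.002  0.001  0.004 -0.   ] j [-0.38 -0.21  2.16  0.37  0.75 -1.01] t 11.15
[[0.9100000262260437, 0.8700000047683716], [0.5899999737739563, 0.41999998688697815], [0.8500000238418579, 1.2100000381469727], [1.6200000047683716, 0.30000001192092896], [0.03999999910593033, -0.009999999776482582], [0.6100000143051147, 1.1200000047683716], [-0.03999999910593033, 0.029999999329447746]]
changed px 12 [301.33333333 221.5       ]
```

```bash
python3 -m crank '[0,0,0,0,0,-0.04,0,0,0,0,0,-0.08,0,0,0,0,0,-0.12,0,0,0,0,0,-0.16,0,0,0,0,0,-0.16,0,0,0,0,0,-0.16]'
python3 st.py a8; python3 flow.py s2.png a8s.png; python3 tab.py a8
```

```text
t: 11.75
tcp_pos: [0.4908, -0.022, 0.1973]
eef_rot: [0.217, 0.422, 0.868, 0.146]
ft_force: [8.4, -4.9, -5.2]
finger_gap: 0.0388
gripper_force: 51.0
tau_axis 0.106 F [ 8.4 -4.9 -5.2] j6 -1.26
row [ 0.011  0.004  0.002  0.001  0.004 -0.   ] j [-0.38 -0.21  2.16  0.37  0.75 -1.26] t 11.75
[[0.9200000166893005, 0.8700000047683716], [0.5699999928474426, 0.46000000834465027], [0.9800000190734863, 1.25], [1.5299999713897705, 0.23999999463558197], [0.009999999776482582, -0.019999999552965164], [0.6200000047683716, 1.0700000524520874], [-0.03999999910593033, 0.029999999329447746]]
changed px 18 [301.61111111 221.66666667]
```

```bash
python3 -m crank '[0,0,0,0,0,-0.04,0,0,0,0,0,-0.08,0,0,0,0,0,-0.1,0,0,0,0,0,-0.1,0,0,0,0,0,-0.1]'
python3 st.py a9;  python3 tab.py a9
```

```text
t: 12.27
tcp_pos: [0.4911, -0.0217, 0.1975]
eef_rot: [0.227, 0.352, 0.899, 0.129]
ft_force: [9.3, -3.6, -6.1]
finger_gap: 0.0389
gripper_force: 51.2
tau_axis 0.039 F [ 9.3 -3.6 -6.1] j6 -1.417
row [0.011 0.004 0.002 0.001 0.004 0.   ] j [-0.38 -0.21  2.16  0.37  0.75 -1.42] t 12.2667
changed px 44 [302.31818182 223.09090909]
```

View pics/a9c.png

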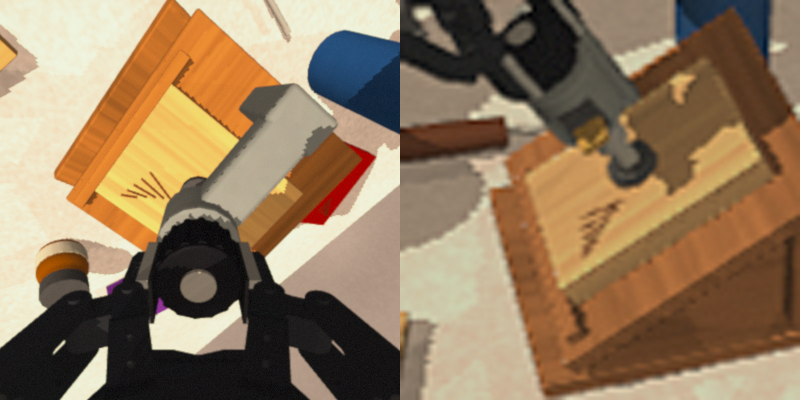

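The tab now stands out: bright brass projects at side (302,224). I'll stop turning here, open the gripper and back off along the axis.

```bash
python3 -m crank '[0,0,0,0,0,0,0,0,0,0,0,0,0,0,0,0,0,0,0,0,0,0,0,0,0,0,0,0,0,0,0,0,0,0,0,0,0,0,0,0,0,0,0,0,0,0,0,0]' 0
python3 -m crank '[0,0,-0.03,0,0,0,0,0,-0.06,0,0,0,0,0,-0.1,0,0,0,0,0,-0.14,0,0,0,0,0,-0.18,0,0,0,0,0,-0.22,0,0,0,0,0,-0.24,0,0,0,0,0,-0.24,0,0,0,0,0,-0.24,0,0,0]'
python3 st.py b1;  python3 tab.py b1
```

```text
t: 13.03
tcp_pos: [0.489, -0.0201, 0.1961]
eef_rot: [0.224, 0.352, 0.899, 0.129]
ft_force: [0.2, 0.1, -0.6]
finger_gap: 0.0856
gripper_force: 0.0
t: 13.78
tcp_pos: [0.4299, -0.0293, 0.3005]
eef_rot: [0.225, 0.352, 0.899, 0.129]
ft_force: [0.0, -0.1, -0.6]
finger_gap: 0.0855
gripper_force: 0.0
tau_axis 0.02 F [ 0.  -0.1 -0.6] j6 -1.401
row [ 0.006  0.005  0.242  0.     0.001 -0.   ] j [-0.48 -0.5   2.13  0.34  1.1  -1.4 ] t 13.7833
changed px 51 [302.11764706 223.21568627]
```

View pics/b1c.png

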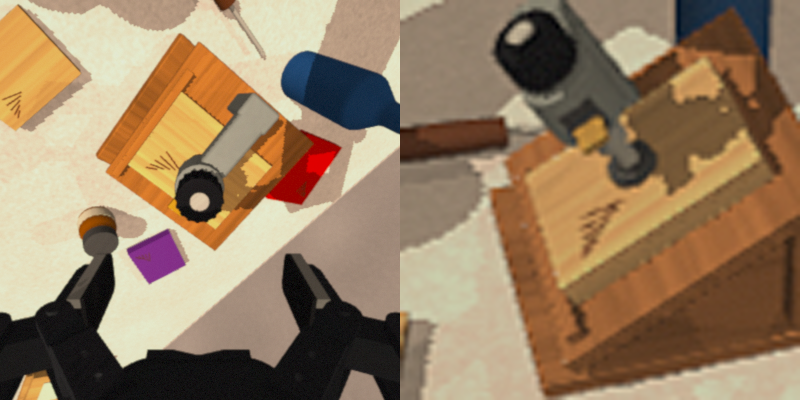

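The tab is clearly out at side (302,223), the block hasn't moved, and the gripper is clear of everything. I'll hand in.

```bash
python3 -c "
from plant import hand_in
print(hand_in())"
```

```text
the job is handed in; nothing more can be done
None
```

The clamp is tightened on the block and the job is handed in: turning the knob anticlockwise tightened it, I stopped when the tab popped out and let go, and the last pictures showed the block where it lay; the hand-in returned no verdict.

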